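Snap open the folding stand and prop the baby monitor on it

ROBOT

A 6-joint arm with a two-finger parallel gripper is mounted at the origin on the work surface. World frame = base frame: x ahead of the robot, y to its left, z up, the work surface at z = 0. Lengths are in m, angles in rad, forces in N, time in s.
With the tool pointing down it reaches from about 0.3 to 0.825 m from the base axis. Payload 5.4 kg.
Tool frame: the origin (TCP) lies at the very end of the fingers, on their centre line; the grasp point (between the pads) lies 19 mm behind it; z points along the fingers, x is the direction in which the jaws open and shut, and the axes are right-handed (so a half turn about z gives the same grasp; the last joint's range is limited). The gripper opens to 92 mm and grips with 3 to 60 N. Pads are 20 mm wide; open, the fingers measure 128 mm over their backs; the gripper's body (75 mm by 189 mm) begins 69 mm behind the grasp point.
Start: joints at [-1.319, 0.158, 1.597, -0, 1.386, -0.21], TCP at [0.256, -0.515, 0.186] pointing down, gripper open.
Joint ranges: [-2.91, 2.91], [-0.94, 2.29], [0.18, 2.7], [-1.29, 4.43], [0.17, 2.64], [-3, 3]. Speed limits (rad/s): [2.57, 2.57, 3.14, 3.14, 3.14, 3.14].

INTERFACE

Orientations are given as a rotation vector (axis times angle).
In Python, from workcell import bot gives the robot as it stands. Calls block until the motion is done:
- bot.goto(position, orientation): joint-space move of the TCP to a pose.
- bot.line_to(position, rot=None, max_speed=0.15): straight line of the TCP; rot=None keeps the orientation; max_speed is the mean speed in m/s.
- bot.set_joints(angles): joint-space move.
- bot.set_gripper(opening, newtons=None): opening from 0.0 (shut) to 1.0 (fully open); newtons is the grip in N (None keeps the last); returns when the fingers have stopped.
- bot.hold(seconds).
- bot.inverse_kinematics(position, orientation): joint angles nearest the present ones, or None.
- bot.read_camera(name): name is "scene" or "top" or "wrist"; returns a dict with "pixels" (480x640x3 uint8, blue, green, red), "fx", "fy", "cx", "cy" (pixels), "R" (3x3) and "t" (3): a world point X has camera coordinates R X + t. Camera axes: x right, y down, z forward; pixel columns grow to the right and rows downward; lengths in m; the calibration is good to about 2 mm. A picture is of the moment at which its call begins. There is no depth.
A pose or a line that the arm cannot do raises bot.MotionError and nothing moves.
- bot.job_done(): hands the job in, once; it reports no verdict.
Readings, each from a call of its own:
- bot.current_clock(): time.
- bot.current_joints(): joint angles.
- bot.current_joint_vel(): joint speeds.
- bot.current_effort(): joint torques, N m.
- bot.current_ee_pos(): TCP position.
- bot.current_tool_rot(): TCP orientation.
- bot.current_contact_force(): force on the tool from outside, world axes, zero at the start.
- bot.current_ft_torque(): the same for the moment, N m.
- bot.current_opening(): opening from 0.0 (shut) to 1.0 (fully open).
Only numpy, scipy, OpenCV 4.12 (cv2) and the standard library are available. Lean on these libraries where they do the work, as an engineer would, in place of code of your own. Each camera call takes 0.05 s, during which the arm holds its last target.

TASK

Lift the folded wire backrest of the small steel stand up and back until it snaps over and stays open by itself. Then take the baby monitor out of its charging dock, lower it (do not drop it) onto the stand's base behind the two lip tabs, and leave it leaning back against the wire backrest, upright, centred and square, with its screen facing out over the lip tabs. Leave the other things in the tray where they are.

Things in the scene. Friction and masses are not known exactly. Their poses are not given: they have to be found in the camera images.
- stand: Folding steel stand, fixed. Origin: underside of its base, below the hinge axis; z up, -x is its front (turned roughly away from the robot). Base plate 6 mm thick, 140 wide, x -48 to +50; two prongs 20 wide at its outer edges run on forward to x -98, leaving an open notch 100 wide in front. Two upright lip tabs 18 wide, 4 thick at y +-24: inner face at x -38, tops 22 mm above the underside.
- stand_hinge (a point): Middle of the hinge axis (parallel to the stand's y), 22 mm above the stand's underside; a 6 mm rod lies along it. The backrest is a U of 6 mm wire, arms at y +-48, 80 mm from this axis to the centre of its top crossbar, with a thin 4 mm cross wire at 45 mm. Hinge cheeks and springs lie outside the arms, y +-53 to +-67.
- stand_bar (a point): Centre of the backrest's top crossbar, 6 mm round wire, 96 long, parallel to the stand's y: the free edge to lift. Folded it is over the notch in front of the base, at stand x -78 and 39 mm above the stand's underside, with only tray floor beneath (gap 35 mm). Open it is at stand x +19, 100 mm up.
- backrest (a joint): Backrest angle: 0 folded (arms point forward, rising 12 deg); 1.60 open at its stop (arms lean 14 deg back past upright). Two springs carry it over centre: they pull it shut below 0.84 and open above. Starting it takes about 5 N at the crossbar, falling to nothing at the dead centre; then it snaps open by itself and stays.
- stand_ledge (a point): Point on top of the base, 6 mm above the stand's underside, on its middle line, 20 mm in front of the hinge axis: the monitor's bottom belongs here, between the lip tabs (18 mm in front of this point) and the hinge rod. Axes as the stand's.
- monitor_centre (a point): Centre of the baby monitor's handset: a white slab 20 thick (x) by 80 wide (y) by 150 high (z), edges rounded 5 mm, 0.2 kg; -x is the screen side, z up. A stub aerial 9 mm thick stands 12 mm above the top at y +31. It starts upright in the dock.
- monitor_foot (a point): Centre of the monitor's bottom face, 75 mm below monitor_centre. Axes as monitor_centre.
- dock: White charging dock, fixed in the tray, 66 (x) by 106 (y) by 40 mm high; origin: centre of its underside; front -x, roughly away from the robot. The monitor stands loose in its slot, facing the dock's front. Slot floor 10 mm above the underside; walls rise 24 mm (front, sides) and 30 mm (rear) above that floor; play 2.5 mm in thickness and 3 mm in width each way.
- tray: Fixed shallow aluminium tray 400 (x) by 640 (y) mm, rim 25 mm high, silicone liner whose top is 4 mm above the dresser. Origin: underside's centre. Stand, dock and the bystanders stand on the liner.
- pacifier_a: Pacifier standing on its knob, teat up, 42 mm wide and high; origin at its underside. Leave it.
- pacifier_b: The other pacifier, same. Leave it.
- spring_clip: Pink spring clip lying flat, 62 by 16 by 17 mm; origin underneath. Leave it.
- pacifier_box: Hard plastic round pacifier box with twist cap, 70 mm across, 60 high; origin at its underside. Leave it.
- measuring_cup: White ceramic measuring cup, upturned, 84 mm across, 68 high, handle at its -y to 68 mm; origin at its underside. Leave it.
- glass_jar: Glass jar with metal lid, 70 mm across, 94 high; origin at its underside. Leave it.

How it is judged:
On the way, in this order (a step that is already met when the one before it is completed fails the run):
1. the backrest has snapped over and stands open at its stop (value of joint backrest above 1.5 rad), for 0.2 s.
2. the monitor, still held by the fingers, has been lowered over the base until its foot is within about 15 mm of it, with the backrest still open (value of joint backrest above 1.5 rad and contact force between the fingers and monitor above 0.3 N and x of monitor_foot in the frame of stand_ledge between -0.03 and 0.03 m and y of monitor_foot in the frame of stand_ledge between -0.035 and 0.035 m and z of monitor_foot in the frame of stand_ledge below 0.018 m), for 0.05 s.
At the end, for the whole second after the job is handed in: Backrest open at its stop (over 1.5 rad); monitor at rest on the base, bottom centre within 20 mm fore-aft and 25 mm sideways of the ledge point, leaning back 9 to 28 deg on the crossbar, square within 0.2 rad, screen to the front; the other things not moved over 30 mm (value of joint backrest above 1.5 rad and x of monitor_foot in the frame of stand_ledge between -0.02 and 0.02 m and y of monitor_foot in the frame of stand_ledge between -0.025 and 0.025 m and z of monitor_foot in the frame of stand_ledge below 0.012 m and angle between monitor_centre's own z axis and vertical between 0.15 and 0.5 rad and angle between the y axis of monitor_centre and the y axis of stand, either way round below 0.2 rad and x of stand_bar in the frame of monitor_centre above 0.008 m and linear speed of monitor below 0.02 m/s); the robot touches nothing.
It fails at once if a pacifier, the clip, the box, the cup or the jar was moved more than 30 mm (distance of any of pacifier_a, pacifier_b, spring_clip, pacifier_box, measuring_cup, glass_jar from where it was at the start of the episode above 0.03 m).
It fails at once if the monitor fell over (angle between monitor_centre's own z axis and vertical above 1 rad).
It also fails if it takes over 67 s, if anything falls off the work surface, if the arm or the gripper's body presses on something with over 40 N, if the wrist force passes 120 N, or if a joint passes its speed limit or range.

## Working session

There is one attempt and no reset: what is moved stays moved. The work goes in short steps, each a Python script; the robot and the scene stay as the last script left them, time stands still between calls to the robot, and variables do not carry over. Pictures are saved under pics/ and viewed, and the job is handed in when it is done.

```bash
ls; mkdir -p pics
python3 - <<'E'
from workcell import bot
import cv2,numpy as np
for n in ["scene","top","wrist"]:
    c=bot.read_camera(n); cv2.imwrite(f"pics/{n}0.png",c["pixels"])
    print(n,c["fx"],c["fy"],c["cx"],c["cy"],np.round(c["R"],4).tolist(),np.round(c["t"],4).tolist())
    np.savez(f"cam_{n}0.npz",**c)
print(bot.current_clock(),bot.current_tool_rot(),bot.current_ee_pos())
E
```

```text
pics
scene 574.5237447584971 574.5237447584971 316.18770193155376 247.43381558203 [[0.6821, 0.7312, -0.0098], [0.5651, -0.5356, -0.6275], [-0.4641, 0.4225, -0.7785]] [-0.3665, -0.249, 1.2018]
top 585.3707833948636 585.3707833948636 316.58635154004105 238.97221171900165 [[0.0105, -0.9999, -0.0046], [-0.9878, -0.0097, -0.1557], [0.1557, 0.0062, -0.9878]] [0.0135, 0.5445, 1.1143]
wrist 371.58216786442966 371.58216786442966 317.1109417748506 239.34067273160142 [[0.4461, -0.895, -0.0034], [-0.8661, -0.4326, 0.2503], [-0.2255, -0.1087, -0.9682]] [-0.5733, -0.0279, 0.391]
0.15 [-2.67003786e+00  1.65358215e+00  1.65467741e-03] [ 0.25604515 -0.51427277  0.18534939]
```

View pics/scene0.png

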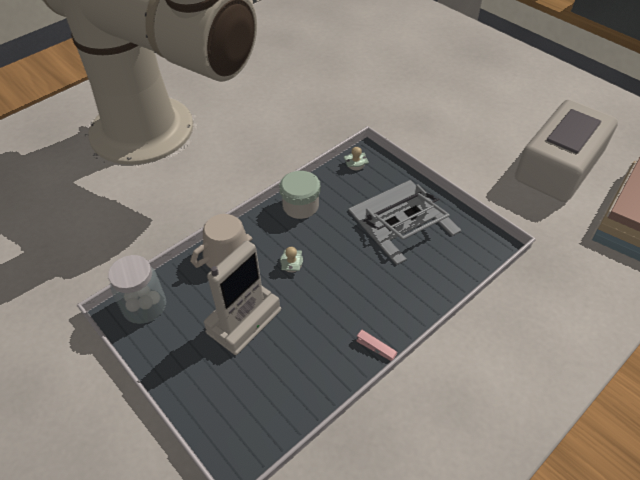

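View pics/top0.png

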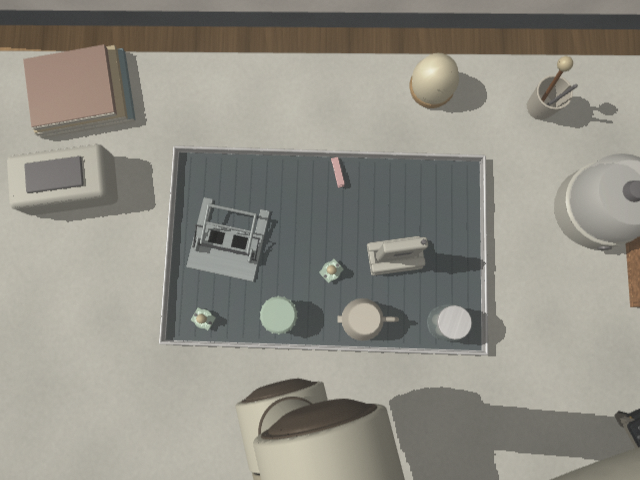

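View pics/wrist0.png

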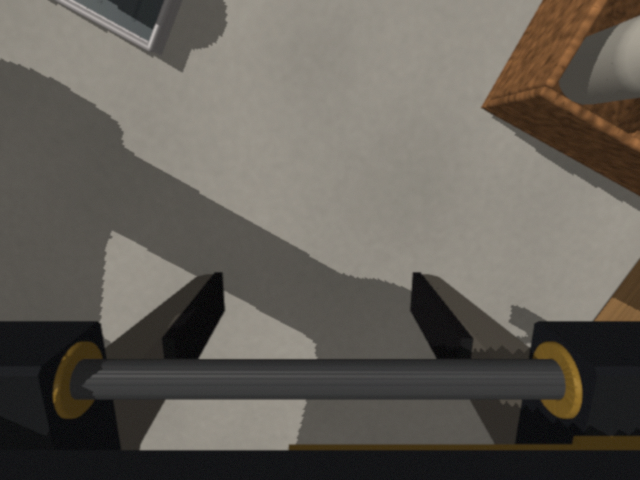

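The scene view shows the folded stand near (405,215) and the docked monitor near (240,285). The top view has the stand at (230,240) and the dock at (397,255). I'll enlarge both.

Run:
```python
import cv2
def crop(n,x,y,w,h,s,o):
    i=cv2.imread(f"pics/{n}0.png")[y:y+h,x:x+w]
    cv2.imwrite(f"pics/{o}.png",cv2.resize(i,None,fx=s,fy=s,interpolation=cv2.INTER_CUBIC))
crop("top",175,190,110,95,7,"c1")
crop("scene",340,170,130,100,6,"c2")
crop("top",355,225,85,60,9,"c3")
crop("scene",195,225,95,130,4.5,"c4")
```

```text
(no output)
```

View pics/c1.png

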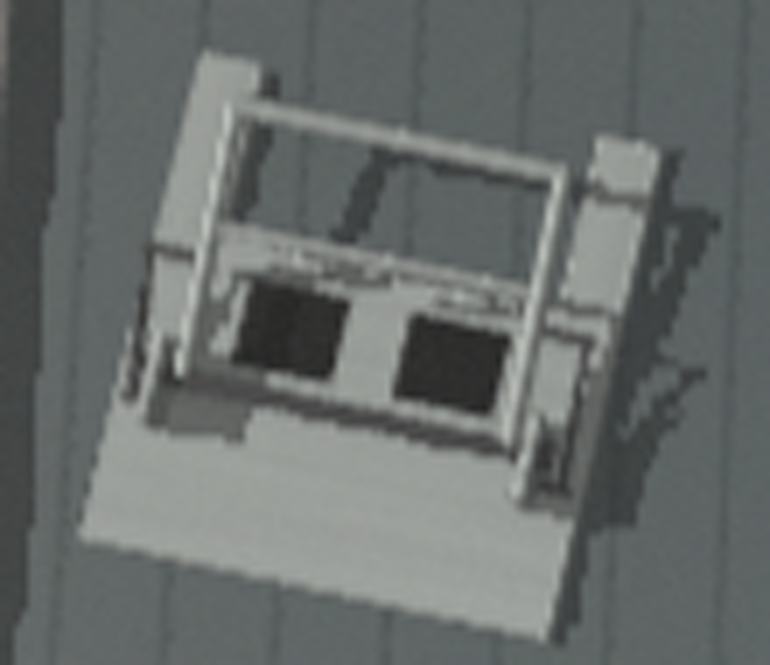

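View pics/c2.png

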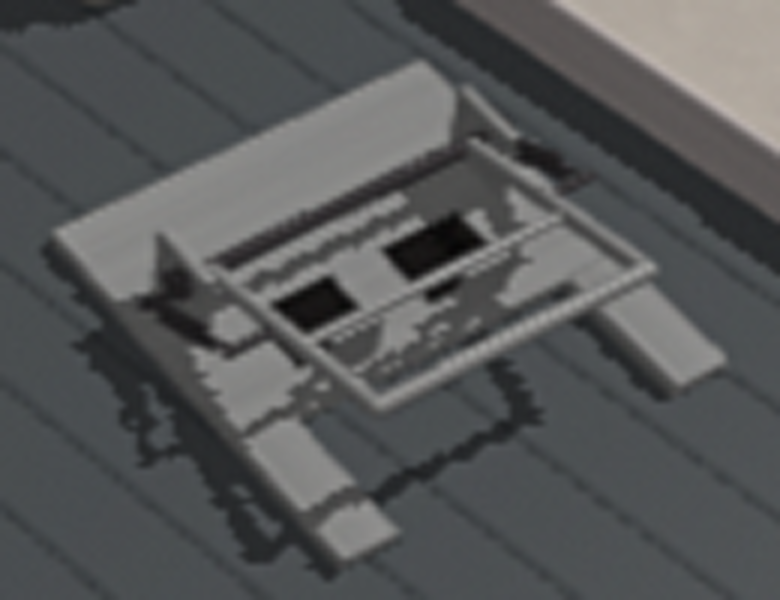

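View pics/c3.png

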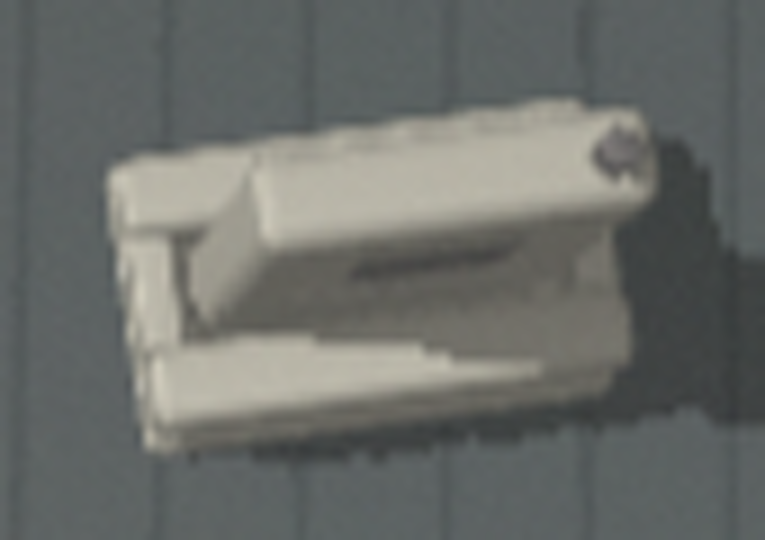

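View pics/c4.png

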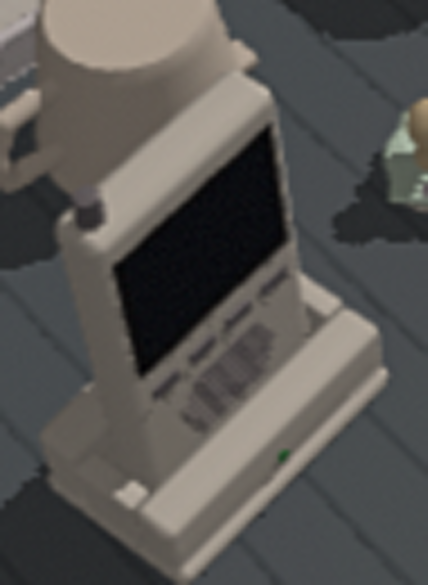

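```bash
cat > h.py <<'E'
import numpy as np,cv2
from scipy.optimize import least_squares
from scipy.spatial.transform import Rotation as Ro
def cam(n):
    return dict(np.load(f"cam_{n}.npz"))
def proj(c,X):
    Y=np.asarray(X)@c["R"].T+c["t"]
    return np.c_[c["fx"]*Y[:,0]/Y[:,2]+c["cx"],c["fy"]*Y[:,1]/Y[:,2]+c["cy"]]
def world(p,P,z0=.004):
    x,y,th=p[:3]; R=Ro.from_euler('z',th).as_matrix()
    return np.asarray(P)/1000@R.T+[x,y,z0]
def fit(obs,p0,z0=.004):
    # obs list of (cam, origin, scale, [(u,v,X,Y,Z)])
    def f(p):
        r=[]
        for c,o,s,L in obs:
            L=np.array(L,float); uv=np.array(o)+(L[:,:2]+.5)/s-.5
            r.append((proj(c,world(p,L[:,2:],z0))-uv).ravel())
        return np.concatenate(r)
    q=least_squares(f,p0,loss='soft_l1'); return q.x,f(q.x).reshape(-1,2)
E
cat > fit1.py <<'E'
from h import *
T,S=cam("top0"),cam("scene0")
st=[(80,535,50,-70,6),(550,632,50,70,6),(200,55,-98,-70,6),(262,65,-98,-50,6),(597,140,-98,50,6),(660,150,-98,70,6),(232,108,-78,-48,39),(562,170,-78,48,39)]
ss=[(55,235,50,70,6),(425,62,50,-70,6),(725,355,-98,-70,6),(677,378,-98,-50,6),(398,530,-98,50,6),(338,555,-98,70,6),(380,400,-78,48,39),(650,268,-78,-48,39)]
p,r=fit([(T,(175,190),7,st),(S,(340,170),6,ss)],[.6,.2,3.1]); print("stand",p.round(4),'\n',r.round(1).tolist())
mt=[(255,155,-10,-40,160),(268,248,10,-40,160),(630,108,-10,40,160),(645,205,10,40,160)]
ms=[(65,222,10,40,160),(238,75,10,-40,160),(272,97,-10,-40,160),(95,248,-10,40,160)]
q,r=fit([(T,(355,225),9,mt),(S,(195,225),4.5,ms)],[.6,-.1,3.1]);print("mon",q.round(4),'\n',r.round(1).tolist())
dt=[(150,450,33,-53,0),(110,170,-33,-53,40)]
ds=[(180,578,-33,53,0),(385,375,-33,-53,0),(50,478,33,53,0)]
q,r=fit([(T,(355,225),9,dt),(S,(195,225),4.5,ds)],[.6,-.1,3.1]);print("dock",q.round(4),'\n',r.round(1).tolist())
E
python3 fit1.py
```

```text
stand [0.5261 0.2055 2.9425] 
 [[-0.8, 0.3], [-0.4, 0.9], [-0.5, -1.1], [0.1, -0.5], [-0.4, -1.4], [0.1, -0.8], [-0.0, -0.6], [-0.3, 0.3], [-1.2, -1.1], [-1.1, -1.2], [0.5, 0.2], [-0.4, 1.0], [0.1, -0.2], [0.5, 0.6], [-1.0, 0.7], [-1.0, -0.2]]
mon [ 0.5185 -0.1369  3.2753] 
 [[-1.6, -1.0], [-1.5, -0.2], [1.6, -1.3], [1.6, -0.9], [-4.4, -1.0], [-1.0, -4.4], [2.0, -2.3], [-0.4, 0.9]]
dock [ 0.5144 -0.1368  3.2947] 
 [[-1.3, 2.4], [-0.3, -1.4], [0.1, 1.4], [0.3, -0.5], [-2.2, 0.2]]
```

```bash
cat >> h.py <<'E'
ST=np.array([.5261,.2055,2.9425])
def toolR(psi,tilt_axis=None,tilt=0):
    R=np.array([[np.cos(psi),np.sin(psi),0],[np.sin(psi),-np.cos(psi),0],[0,0,-1]])
    if tilt_axis is not None: R=Ro.from_rotvec(np.array(tilt_axis)*tilt).as_matrix()@R
    return Ro.from_matrix(R).as_rotvec()
def snap(bot,n,o):
    c=bot.read_camera(n); cv2.imwrite(f"pics/{o}.png",c["pixels"]); np.savez(f"cam_{o}.npz",**c); return c
E
python3 - <<'E'
from h import *
from workcell import bot
psi=ST[2]-np.pi
rot=toolR(psi)
hinge=22; 
def bar(a): # stand x,z mm
    e=np.deg2rad(12)+a; return -80*np.cos(e),22+80*np.sin(e)
for a in [0,.4,.8,1.2,1.6]:
    x,z=bar(a); P=world(ST,[(x,0,z)])[0]; print(a,P.round(3),bot.inverse_kinematics(P-[0,0,.012],rot))
p=bot.current_ee_pos(); bot.line_to([p[0],p[1],.36],max_speed=.25)
x,z=bar(0);P=world(ST,[(x,0,z)])[0]
bot.goto(P+[0,0,.17],rot)
bot.set_gripper(.2,30)
c=snap(bot,"wrist","w1")
print(P, proj(c,world(ST,[(x,-48,z),(x,48,z),(50,-70,6),(50,70,6),(-98,70,6),(-98,-70,6)])).round(0).tolist(),bot.current_clock(),bot.current_opening(),bot.current_contact_force())
E
```

```text
0 [0.603 0.19  0.043] [ 1.14513719e-01  4.57631324e-01  1.54989376e+00 -8.88178420e-16
  1.13406757e+00  3.13606373e-01]
0.4 [0.59  0.193 0.072] [ 1.20924571e-01  3.95169840e-01  1.57021579e+00 -8.88178420e-16
  1.17620702e+00  3.20017225e-01]
0.8 [0.568 0.197 0.094] [ 1.33230389e-01  3.21850344e-01  1.61764889e+00 -8.88178420e-16
  1.20209342e+00  3.32323043e-01]
1.2 [0.539 0.203 0.105] [ 1.50491790e-01  2.47488782e-01  1.68520130e+00 -8.88178420e-16
  1.20890258e+00  3.49584443e-01]
1.6 [0.508 0.209 0.104] [ 1.70846109e-01  1.83603356e-01  1.76300111e+00 -8.88178420e-16
  1.19498818e+00  3.69938762e-01]
[0.60280606 0.19002336 0.04263294] [[317.0, 168.0], [317.0, 262.0], [194.0, 144.0], [204.0, 271.0], [334.0, 271.0], [336.0, 145.0]] 5.0 0.20209368873191225 [-0.07609219 -0.45903824  0.39271667]
```

View pics/w1.png

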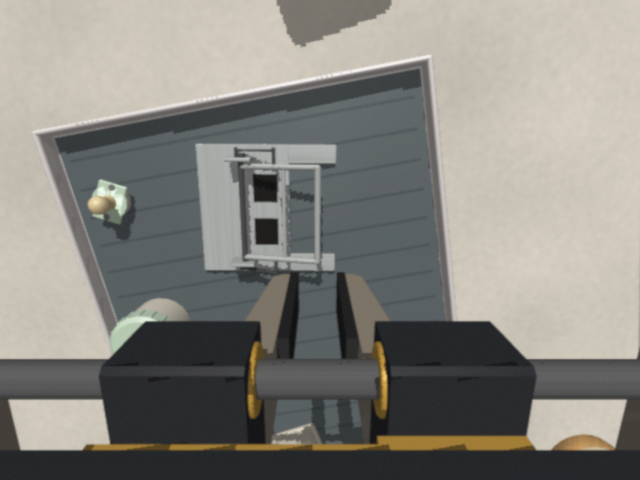

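The projected bar ends (317,168) and (317,262) match the bar in the picture (column about 318, rows 166–262). I'll descend, grip it, and lift through the arc.

Run:
```python
from h import *
from workcell import bot
rot=toolR(ST[2]-np.pi)
def tcp(a,dz=-.014):
    e=np.deg2rad(12)+a; return world(ST,[(-80*np.cos(e),0,22+80*np.sin(e))])[0]+[0,0,dz]
bot.line_to(tcp(0)+[0,0,.04],rot,max_speed=.2)
bot.line_to(tcp(0),rot,max_speed=.1)
print("down",bot.current_contact_force())
bot.set_gripper(0.0,35); print("grip",bot.current_opening(),bot.current_contact_force(),bot.current_clock())
for a in np.arange(.15,.95,.15):
    bot.line_to(tcp(a),rot,max_speed=.08)
    f=bot.current_contact_force(); print(round(a,2),np.round(f,1),round(bot.current_opening(),3),bot.current_clock())
    if np.linalg.norm(f)>45: break
snap(bot,"scene","s2")
```

```text
down [ 0.17947203 -0.23898494 -0.02694267]
grip 0.005031674780197585 [-0.08456796  0.40581329 -0.07633854] 6.85
0.15 [-0.1 -0.4 -0.9] 0.007 7.15
0.3 [ 0.2  0.  -0.3] 0.005 7.45
0.45 [ 1.4 -1.1 -0.9] 0.003 7.75
0.6 [ 0.2 -0.2 -1.1] 0.005 8.05
0.75 [ 0.   0.2 -0.6] 0.004 8.35
0.9 [ 0.8 -0.6  0.1] 0.008 8.65
```

View pics/s2.png

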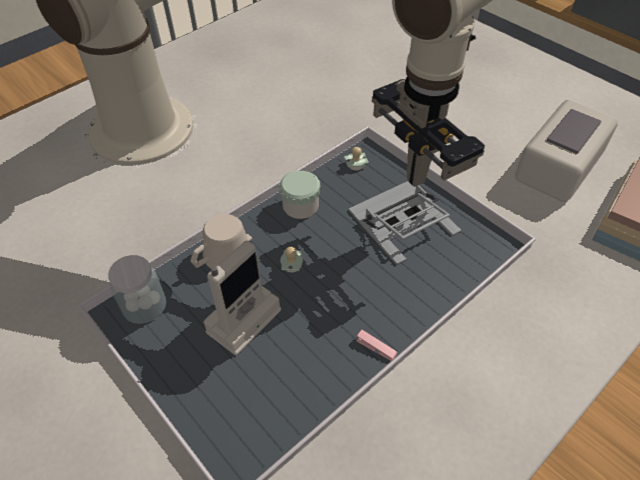

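The jaws closed on nothing: opening 0.005 where the 6 mm bar should read about 0.065, and the backrest is still folded at (405,215). I'll go back down with the jaws open and look before closing.

Run:
```python
from h import *
from workcell import bot
rot=toolR(ST[2]-np.pi)
def tcp(a,dz=-.014):
    e=np.deg2rad(12)+a; return world(ST,[(-80*np.cos(e),0,22+80*np.sin(e))])[0]+[0,0,dz]
bot.line_to(tcp(0)+[0,0,.08],rot,max_speed=.2)
bot.set_gripper(.2,30)
print(bot.current_opening())
bot.line_to(tcp(0),rot,max_speed=.08)
print(tcp(0),bot.current_ee_pos(),bot.current_tool_rot(),rot,bot.current_contact_force(),bot.current_clock())
snap(bot,"wrist","w3");snap(bot,"scene","s3");snap(bot,"top","t3")
a=cv2.imread("pics/s3.png")[130:280,340:490];b=cv2.imread("pics/t3.png")[180:330,170:320]
cv2.imwrite("pics/st3.png",np.hstack([cv2.resize(a,(400,400),interpolation=2),cv2.resize(b,(400,400),interpolation=2)]))
```

```text
0.20276863960313157
[0.60280606 0.19002336 0.02863294] [0.60346143 0.19010259 0.0294019 ] [-3.12577085e+00  3.12147770e-01 -2.15202276e-03] [ 3.12603974 -0.31221776  0.        ] [-0.47539675 -0.38305804 -0.72710526] 10.7083
```

View pics/w3.png

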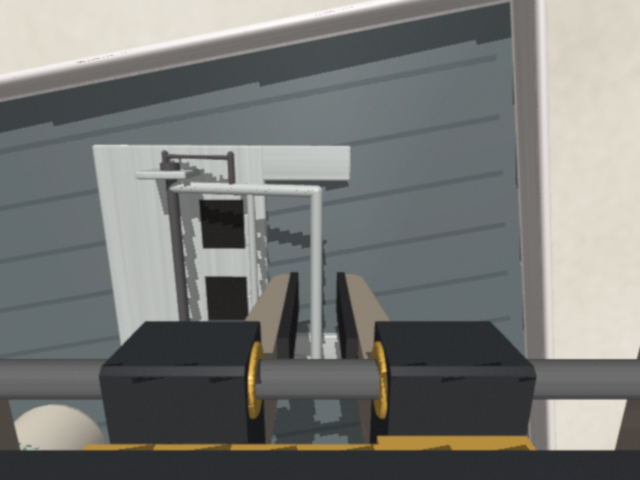

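View pics/st3.png

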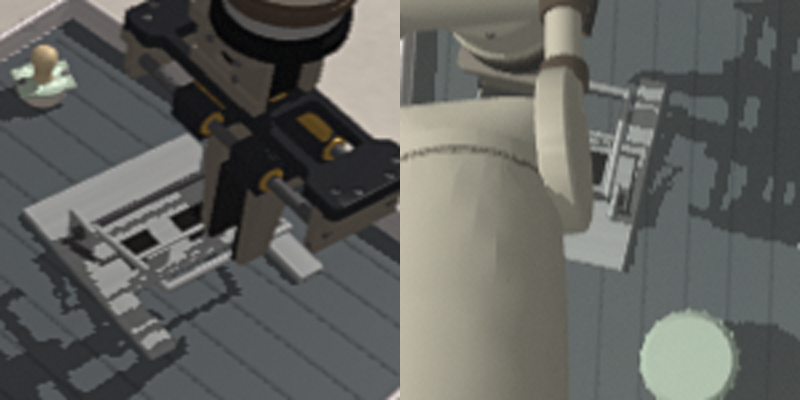

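The bar is correctly between the fingers (column 318, between finger edges at 298 and 338). It was only 14 mm above the tips, so it probably slipped out at the chamfered ends. I'll go deeper and close more gently.

Run:
```python
from h import *
from workcell import bot
rot=toolR(ST[2]-np.pi)
def tcp(a,dz=-.021):
    e=np.deg2rad(12)+a; return world(ST,[(-80*np.cos(e),0,22+80*np.sin(e))])[0]+[0,0,dz]
bot.line_to(tcp(0),rot,max_speed=.08)
for o in [.12,.08,.05]:
    bot.set_gripper(o,12); print(o,bot.current_opening(),bot.current_contact_force(),bot.current_clock())
snap(bot,"wrist","w4");snap(bot,"scene","s4")
a=cv2.imread("pics/s4.png")[160:280,360:480]; b=cv2.imread("pics/w4.png")[180:420,200:440]
cv2.imwrite("pics/st4.png",np.hstack([cv2.resize(a,(400,400),interpolation=2),cv2.resize(b,(400,400),interpolation=2)]))
```

```text
0.12 0.11787415860674777 [ 1.10465783 -0.09357712 -0.19014466] 11.425
0.08 0.08473905469339983 [ 0.28301016 -0.53584791 -0.43911382] 11.6917
0.05 0.05128379309733843 [-0.34145636  0.17066048 -0.12010506] 11.9417
```

View pics/st4.png

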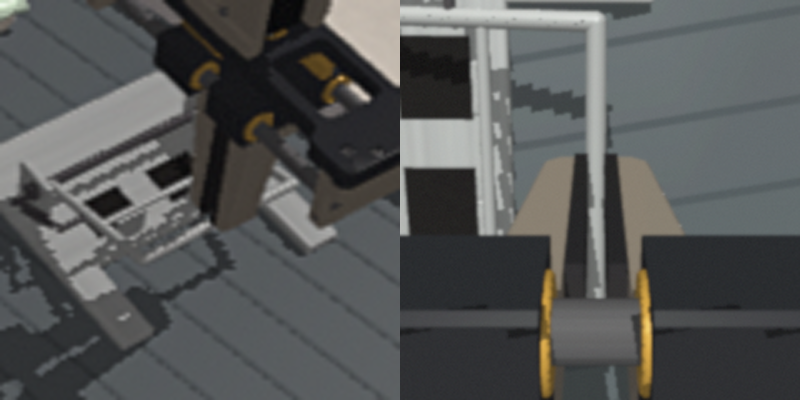

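Run:
```python
from h import *
from workcell import bot
rot=toolR(ST[2]-np.pi)
def tcp(a,dz=-.021):
    e=np.deg2rad(12)+a; return world(ST,[(-80*np.cos(e),0,22+80*np.sin(e))])[0]+[0,0,dz]
bot.set_gripper(0,30); print(bot.current_opening(),bot.current_contact_force(),bot.current_clock())
bot.line_to(tcp(.15),rot,max_speed=.05)
print(bot.current_opening(),bot.current_contact_force(),bot.current_clock())
snap(bot,"wrist","w5");snap(bot,"scene","s5")
a=cv2.imread("pics/s5.png")[160:280,360:480]; b=cv2.imread("pics/w5.png")[180:420,200:440]
cv2.imwrite("pics/st5.png",np.hstack([cv2.resize(a,(400,400),interpolation=2),cv2.resize(b,(400,400),interpolation=2)]))
```

```text
0.006850271833487085 [-0.56118678  1.00981434 -0.16145301] 12.2917
-0.0014080230459691432 [0.41909508 0.25224752 0.68738357] 12.6833
```

View pics/st5.png

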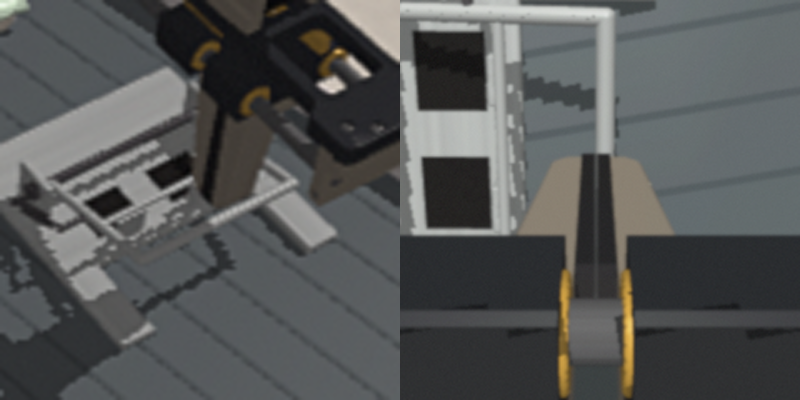

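Run:
```python
from h import *
from workcell import bot
c=cam("s5"); p=bot.current_ee_pos(); print(p, proj(c,[p]))
R=Ro.from_rotvec(bot.current_tool_rot()).as_matrix()
w=cam("w5")
print("tip corners wrist",proj(w,[p+R@[0,-.01,0],p+R@[0,.01,0]]),"scene",proj(c,[p+R@[0,-.01,0],p+R@[0,.01,0],p+R@[.018,.01,0],p+R@[-.018,.01,0],p+R@[.018,-.01,0],p+R@[-.018,-.01,0]]).round(1).tolist())
print(-w["R"].T@w["t"]-p)
a=cv2.imread("pics/s5.png")[140:260,350:490]
cv2.imwrite("pics/s5c.png",cv2.resize(a,None,fx=5.5,fy=5,interpolation=2))
x=-80*np.cos(np.deg2rad(12))
print(proj(w,world(ST,[(x,-48,38.6),(x,0,38.6)])),proj(c,world(ST,[(x,-48,38.6),(x,0,38.6),(x,48,38.6)])))
```

```text
[0.59950408 0.19068277 0.03321638] [[422.8137308  227.96186313]]
tip corners wrist [[315.6919656  256.45714749]
 [315.70157165 289.84513837]] scene [[427.4, 225.6], [418.1, 230.3], [424.8, 237.2], [411.6, 223.6], [434.1, 232.4], [420.9, 218.9]]
[0.01464864 0.06958861 0.19907778]
[[322.21975095 190.53480589]
 [321.85828387 279.1864954 ]] [[446.95702051 214.37342632]
 [424.81140546 225.60341983]
 [401.94719463 237.1978117 ]]
```

View pics/s5c.png

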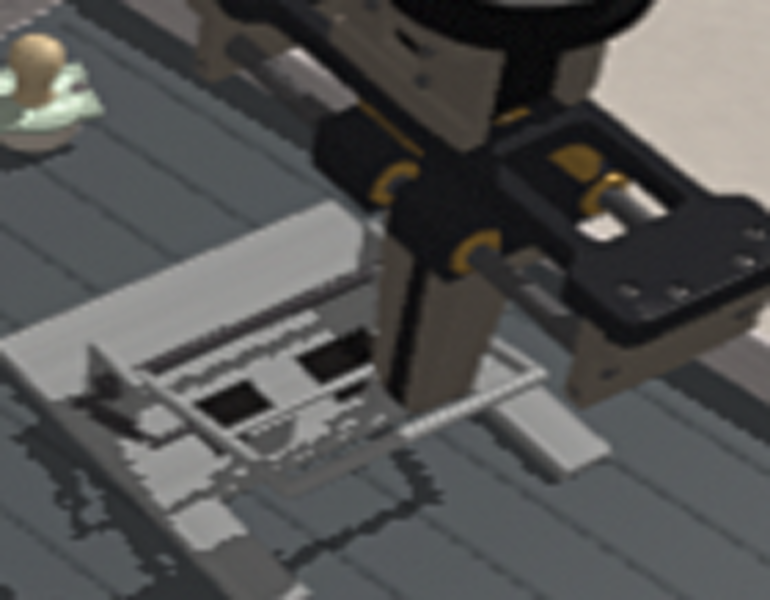

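View pics/w5.png

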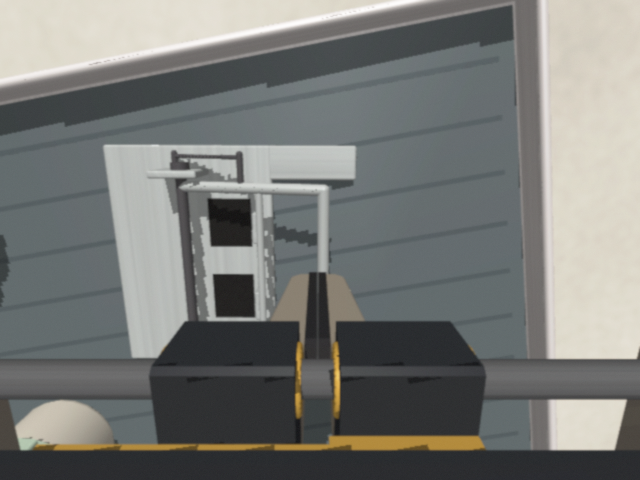

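Run:
```python
from h import *
from workcell import bot
p=bot.current_ee_pos();R=Ro.from_rotvec(bot.current_tool_rot()).as_matrix()
c=cam("s5");w=cam("w5")
for d in [0,.005,.01,.015,.02,.025]:
    print(d,proj(w,[p+R@[0,-.01,-d]]).round(1).tolist(),proj(c,[p+R@[.018,.01,-d],p+R@[.018,-.01,-d],p+R@[0,.01,-d]]).round(1).tolist())
```

```text
0 [[315.7, 256.5]] [[424.8, 237.2], [434.1, 232.4], [418.1, 230.3]]
0.005 [[315.7, 259.1]] [[425.2, 235.3], [434.6, 230.5], [418.5, 228.4]]
0.01 [[315.6, 262.0]] [[425.6, 233.4], [435.0, 228.5], [418.9, 226.5]]
0.015 [[315.6, 264.9]] [[426.0, 231.4], [435.5, 226.6], [419.3, 224.5]]
0.02 [[315.6, 268.0]] [[426.4, 229.5], [435.9, 224.6], [419.7, 222.5]]
0.025 [[315.5, 271.3]] [[426.9, 227.5], [436.4, 222.6], [420.1, 220.6]]
```

Measured in both images, the visible fingertips are about 28 mm short of the reported TCP: the tip is at wrist row 273 against a predicted 256, and at scene row about 221 against about 237. So the jaws closed above the bar. I'll step down while watching the force.

Run:
```python
from h import *
from workcell import bot
rot=toolR(ST[2]-np.pi)
def tcp(a,dz=-.021):
    e=np.deg2rad(12)+a; return world(ST,[(-80*np.cos(e),0,22+80*np.sin(e))])[0]+[0,0,dz]
bot.line_to(tcp(0,.03),rot,max_speed=.15)
bot.set_gripper(.2,30)
bot.line_to(tcp(0,-.021),rot,max_speed=.12)
for z in np.arange(.019,-.004,-.003):
    P=tcp(0);P[2]=z
    try: bot.line_to(P,rot,max_speed=.05)
    except bot.MotionError as e: print("err",e);break
    f=bot.current_contact_force()
    if abs(f[2])>4: print("contact",z,f); break
print(bot.current_ee_pos(),bot.current_contact_force(),bot.current_clock())
snap(bot,"wrist","w6");snap(bot,"scene","s6")
a=cv2.imread("pics/s6.png")[140:260,350:490]
cv2.imwrite("pics/s6c.png",cv2.resize(a,None,fx=5.5,fy=5,interpolation=2))
```

```text
[ 0.60257639  0.18998616 -0.00228883] [ 0.48590452 -0.89853571  0.48976013] 16.2333
```

View pics/s6c.png

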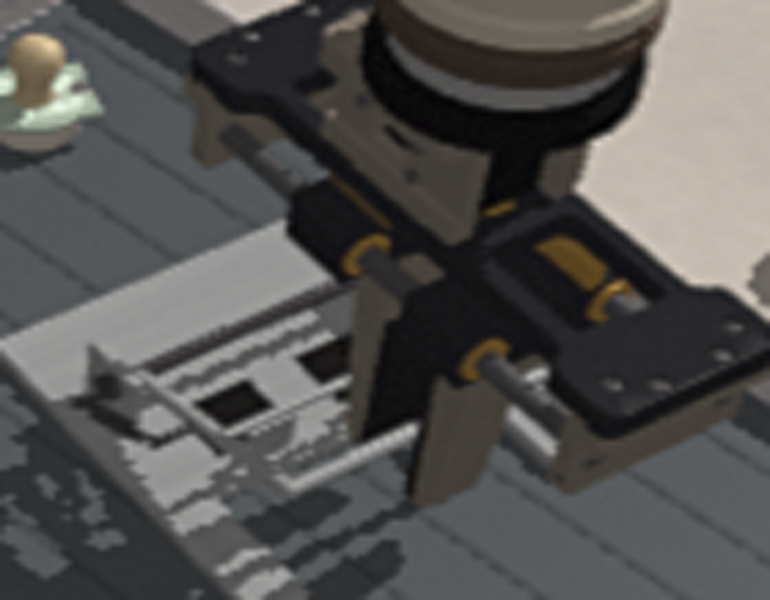

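View pics/w6.png

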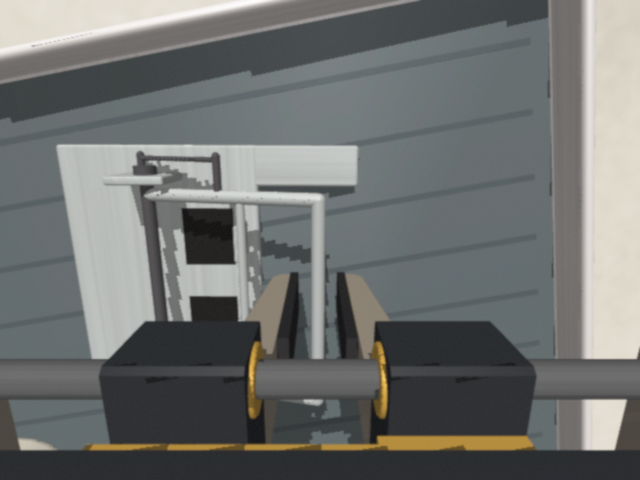

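There is no contact even with the TCP reading z = -2 mm, which confirms the tool offset. The fingers now straddle the bar (front tip at crop (435,500), below the bar), so I'll grip and lift through the arc.

Run:
```python
from h import *
from workcell import bot
rot=toolR(ST[2]-np.pi)
bot.set_gripper(0,35); print(bot.current_opening(),bot.current_contact_force(),bot.current_clock())
if bot.current_opening()>.03:
  def tcp(a,dz=-.0455):
    e=np.deg2rad(12)+a; return world(ST,[(-80*np.cos(e),0,22+80*np.sin(e))])[0]+[0,0,dz]
  for a in np.arange(.15,1.56,.14):
    bot.line_to(tcp(a),rot,max_speed=.1)
    f=bot.current_contact_force(); print(round(a,2),np.round(f,1),round(bot.current_opening(),3))
    if np.linalg.norm(f)>45 or bot.current_opening()<.03: break
print(bot.current_clock())
snap(bot,"scene","s7"); a=cv2.imread("pics/s7.png")[80:280,320:520]; cv2.imwrite("pics/s7c.png",cv2.resize(a,None,fx=3,fy=3,interpolation=2))
```

```text
0.050236572903815134 [-1.37484815  0.22966854  1.76443005] 16.7
0.15 [ 2.4 -0.7 -5.3] 0.048
0.29 [ 2.6 -0.1 -3.8] 0.048
0.43 [ 3.7  0.5 -2.2] 0.049
0.57 [ 4.2 -0.4  0.1] 0.054
0.71 [ 6.4 -1.5  2.7] 0.051
0.85 [ 5.8 -1.3  5.5] 0.049
0.99 [ 4.6 -2.4  7.8] 0.047
1.13 [ 1.9 -1.9 10.9] 0.052
1.27 [-1.3 -0.4 11.5] 0.049
1.41 [-4.4 -0.7 13. ] 0.052
1.55 [-6.1  1.1 10.5] 0.05
19.5417
```

View pics/s7c.png

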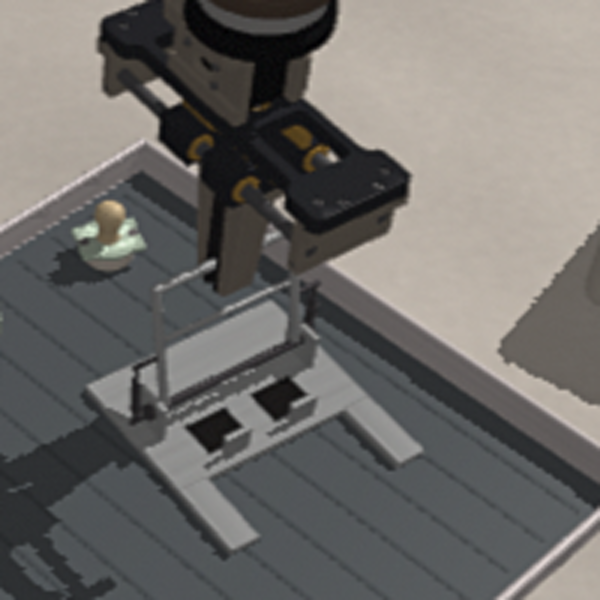

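The backrest is standing open with the bar still in the fingers (crop (160,285)–(290,235)). I'll release it, back off upward, and look at the monitor.

Run:
```python
from h import *
from workcell import bot
bot.set_gripper(.3,30)
p=bot.current_ee_pos(); bot.line_to([p[0],p[1],p[2]+.16],max_speed=.25)
q=np.array([.5165,-.1369,3.28]); rot=toolR(q[2]-np.pi)
bot.set_gripper(.6)
bot.goto([q[0],q[1],.26],rot)
print(bot.current_clock(),bot.current_contact_force())
snap(bot,"wrist","w8");snap(bot,"scene","s8");snap(bot,"top","t8")
c=cam("w8"); print(proj(c,world(q,[(10,40,160),(10,-40,160),(-10,-40,160),(-10,40,160)])).round(0).tolist())
a=cv2.imread("pics/s8.png")[150:280,330:490]; cv2.imwrite("pics/s8c.png",cv2.resize(a,None,fx=4,fy=4,interpolation=2))
```

```text
22.7833 [-0.97118449 -0.19449926  0.51041088]
[[304.0, 281.0], [303.0, 185.0], [329.0, 185.0], [328.0, 281.0]]
```

View pics/w8.png

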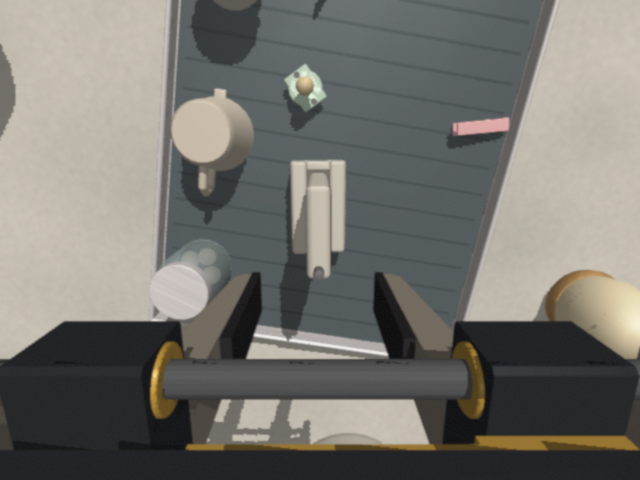

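View pics/s8c.png

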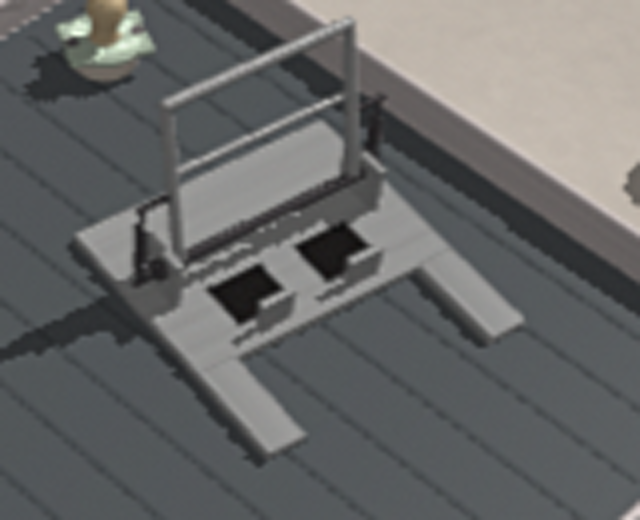

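View pics/s8.png

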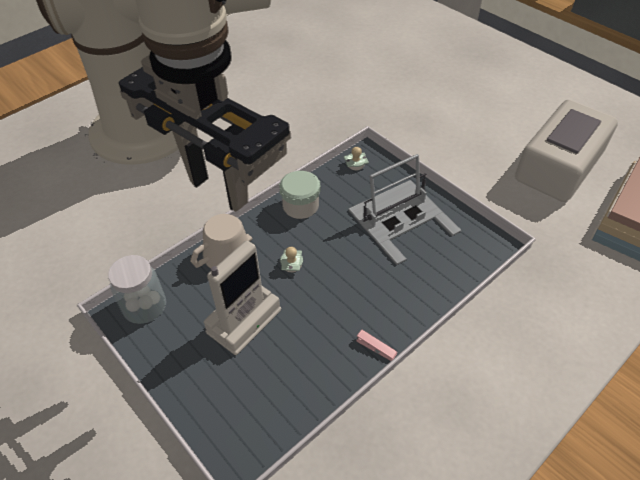

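In the wrist view the monitor's top spans columns 307–330 and rows 185–277. That puts its centre about 2 mm towards the screen from my estimate, with no yaw error. The backrest stays open on its own. Next I'll grasp the monitor, including the 28 mm tip offset.

Run:
```python
from h import *
from workcell import bot
q=np.array([.5185,-.136,3.28]); rot=toolR(q[2]-np.pi)
bot.line_to([q[0],q[1],.16],rot,max_speed=.2)
bot.line_to([q[0],q[1],.104],rot,max_speed=.1)
print(bot.current_contact_force(),bot.current_ee_pos())
bot.set_gripper(0,30); print(bot.current_opening(),bot.current_contact_force())
bot.line_to([q[0],q[1],.150],rot,max_speed=.08)
bot.line_to([q[0],q[1],.215],rot,max_speed=.15)
print(bot.current_opening(),bot.current_contact_force(),bot.current_clock())
snap(bot,"scene","s9"); snap(bot,"wrist","w9")
a=cv2.imread("pics/s9.png")[120:360,130:370]; cv2.imwrite("pics/s9c.png",cv2.resize(a,None,fx=2.5,fy=2.5,interpolation=2))
```

```text
[-0.41688271 -1.06655991 -0.45063359] [ 0.51904228 -0.13627147  0.10474204]
0.21466369568427118 [-0.28774286 -0.4438652   0.17942289]
0.21297845214670102 [-0.57443897  0.07447995 -1.68117951] 26.225
```

View pics/s9c.png

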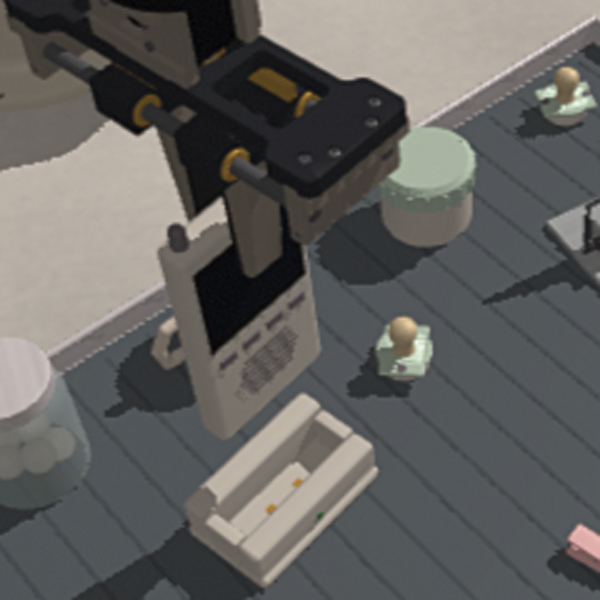

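View pics/w9.png

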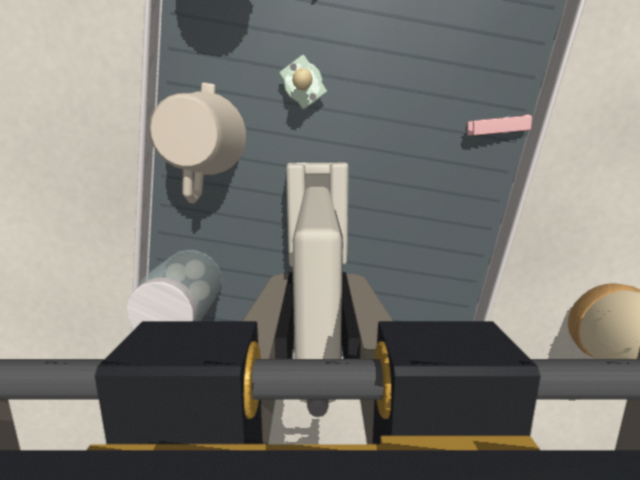

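The monitor is held (opening 0.213, empty dock at crop (285,490)). I'll move it over the stand with a 15° back-lean, then lower it while watching the force.

```bash
cat >> h.py <<'E'
H=.0905
def place(footz_mm,fx=-21.5,th=15.,fy=0):
    Rz=Ro.from_euler('z',ST[2]).as_matrix()
    rot=toolR(ST[2]-np.pi,Rz@[0,1,0],np.deg2rad(th))
    foot=world(ST,[(fx,fy,footz_mm)])[0]
    return foot-Ro.from_rotvec(rot).as_matrix()@[0,0,H],rot
E
python3 - <<'E'
from h import *
from workcell import bot
for z in (150,9): print(place(z),bot.inverse_kinematics(*place(z)))
p=bot.current_ee_pos(); bot.line_to([p[0],p[1],.25],max_speed=.2)
bot.goto(*place(148))
P,r=place(60); bot.line_to(P,r,max_speed=.12)
print(bot.current_opening(),bot.current_contact_force(),bot.current_clock())
c=snap(bot,"scene","s10"); snap(bot,"wrist","w10"); snap(bot,"top","t10")
a=cv2.imread("pics/s10.png")[80:280,320:520]; cv2.imwrite("pics/s10c.png",cv2.resize(a,None,fx=3,fy=3,interpolation=2))
E
```

```text
(array([0.52421486, 0.20588036, 0.24141629]), array([ 3.07395935, -0.30701616,  0.40469443])) [ 0.22747658 -0.0952774   1.7711531  -0.1139272   1.22851287  0.45204563]
(array([0.52421486, 0.20588036, 0.10041629]), array([ 3.07395935, -0.30701616,  0.40469443])) [ 0.22747658  0.03660391  1.93049627 -0.13304946  0.93946217  0.49249152]
0.2149771920652317 [ 0.13291173 -0.31064699 -1.67670609] 28.8333
```

View pics/s10c.png

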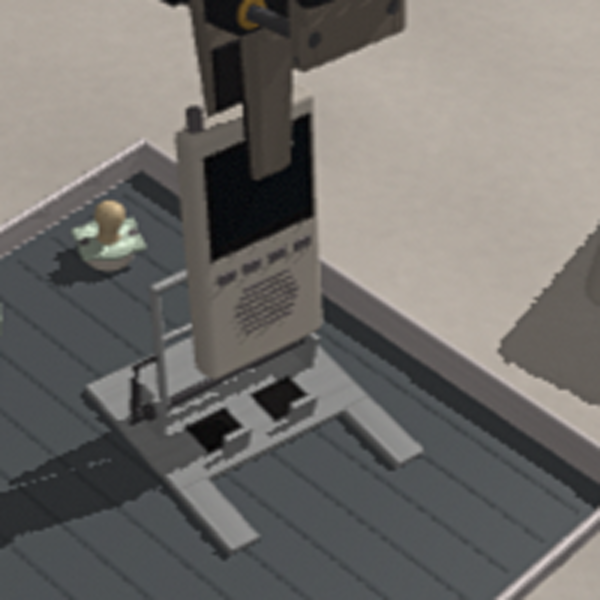

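View pics/w10.png

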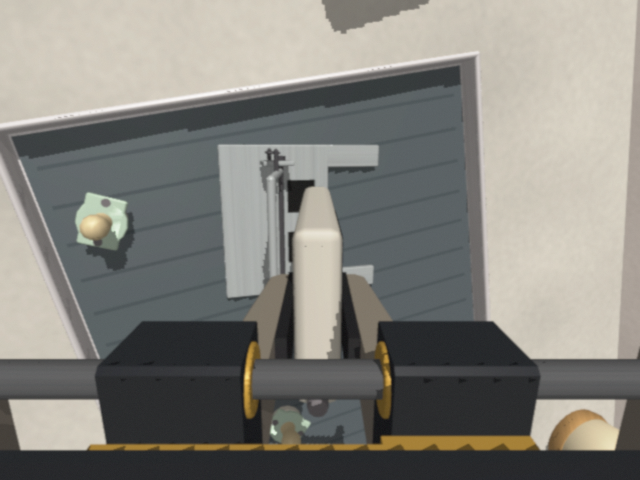

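Run:
```python
from h import *
c=cam("s10");P,r=place(60);R=Ro.from_rotvec(r).as_matrix()
# tool x=-mon x ; tool y = mon y? ; z down
for y in(-.04,.04): print(y,((proj(c,[P+R@[.01,y,H]])-[320,80])*3).round(0), ((proj(c,[P+R@[.01,y,H-.15]])-[320,80])*3).round(0))
```

```text
-0.04 [[324. 329.]] [[316.  87.]]
0.04 [[211. 383.]] [[191. 140.]]
```

The predicted foot corners, (211,383) and (324,329), match the picture's (213,379) and (322,335). I'll lower it now.

Run:
```python
from h import *
from workcell import bot
for z in (30,18): P,r=place(z); bot.line_to(P,r,max_speed=.08)
f0=bot.current_contact_force(); print(f0)
for z in np.arange(16,4,-1.):
    P,r=place(z); bot.line_to(P,r,max_speed=.03)
    f=bot.current_contact_force(); print(z,(f-f0).round(1),round(bot.current_clock(),2))
    if f[2]-f0[2]>3.5 or np.linalg.norm(f-f0)>10: break
snap(bot,"scene","s11"); a=cv2.imread("pics/s11.png")[80:280,320:520]; cv2.imwrite("pics/s11c.png",cv2.resize(a,None,fx=3,fy=3,interpolation=2))
```

```text
[ 0.69929761 -0.21213343 -1.05247565]
16.0 [ 0.1  0.6 -0.6] 30.06
15.0 [-1.2  0.5 -1.1] 30.31
14.0 [-0.3 -0.3 -0.7] 30.56
13.0 [-2.1  0.2 -1.5] 30.81
12.0 [-0.6  0.1 -1.8] 31.06
11.0 [-1.4 -0.2 -0.6] 31.31
10.0 [-1.5  0.4 -0.9] 31.56
9.0 [-0.3 -0.2 -0.3] 31.81
8.0 [0.7 0.7 0.4] 32.06
7.0 [-4.3  0.2  5.2] 32.31
```

View pics/s11c.png

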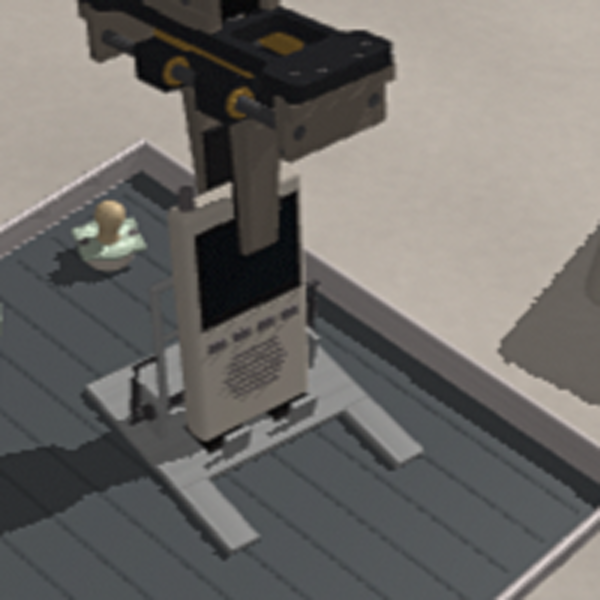

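Contact came at about 7.5 mm, with the foot behind the lip tabs (crop (205,440)–(305,400)). I'll release gently and retreat along the tool axis.

Run:
```python
from h import *
from workcell import bot
bot.set_gripper(.26,10); bot.hold(.4); bot.set_gripper(.42); bot.hold(.3)
print(bot.current_contact_force())
p=bot.current_ee_pos();R=Ro.from_rotvec(bot.current_tool_rot()).as_matrix()
bot.line_to(p-R[:,2]*.08,max_speed=.12)
p=bot.current_ee_pos(); bot.line_to([p[0],p[1],p[2]+.08],max_speed=.2)
bot.hold(.3)
print(bot.current_contact_force(),bot.current_clock())
snap(bot,"scene","s12");snap(bot,"top","t12");snap(bot,"wrist","w12")
a=cv2.imread("pics/s12.png")[120:280,320:480]; b=cv2.imread("pics/t12.png")[170:330,160:320]
cv2.imwrite("pics/st12.png",np.hstack([cv2.resize(a,(400,400),interpolation=2),cv2.resize(b,(400,400),interpolation=2)]))
```

```text
[-0.02537587 -0.84255961 -0.2267724 ]
[ 0.21607396 -0.32908811  0.35457535] 35.4083
```

View pics/st12.png

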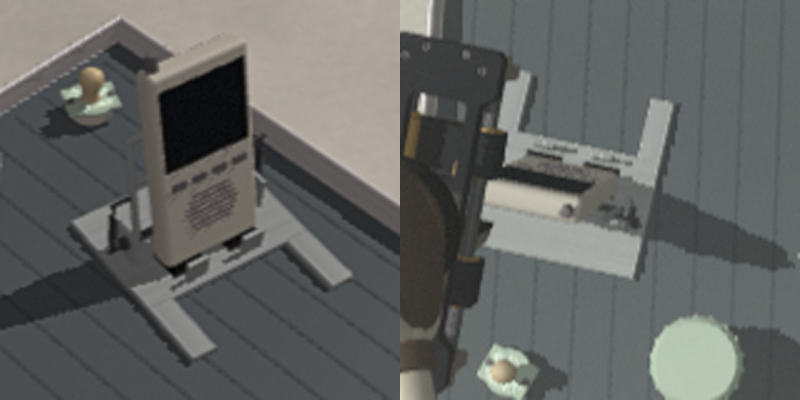

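View pics/w12.png

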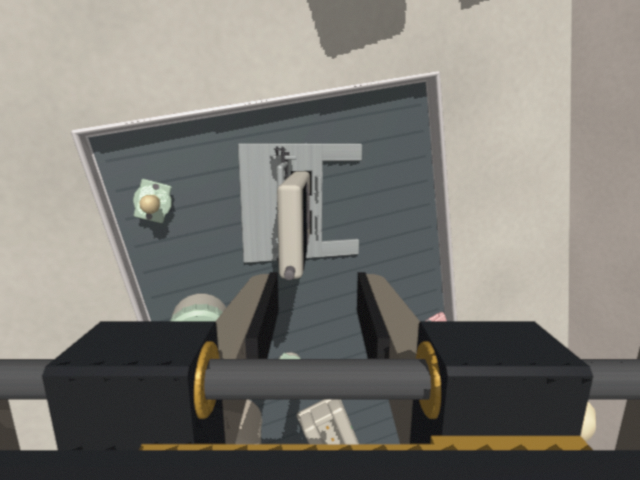

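View pics/s12.png

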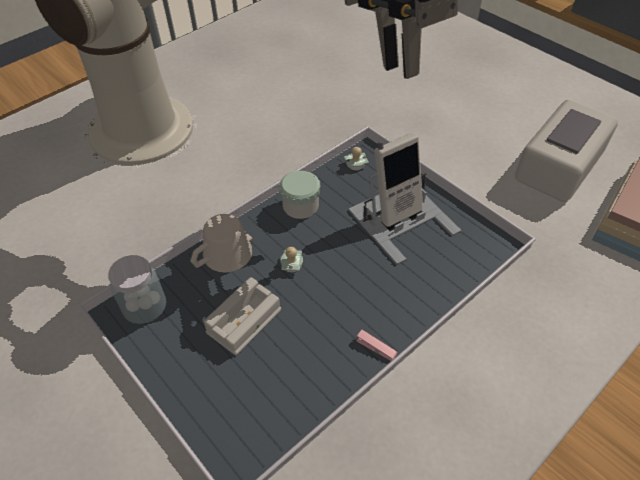

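Run:
```python
from h import *
c=cam("s12"); w=cam("w12")
def pts(fx,th,fy=0,dy=0):
    t=np.deg2rad(th);M=Ro.from_euler('zy',[dy,t]).as_matrix()
    return np.array([(-10,40,150),(-10,-40,150),(-10,-40,0),(-10,40,0)])@M.T+[fx,fy,6+2.2]
obs=np.array([(156,80),(250,48),(255,230),(161,265)])/2.5+[320,120]
f=lambda p:(proj(c,world(ST,pts(*p)))-obs).ravel()
s=least_squares(f,[-21,16,0,0],x_scale=[1,1,1,.02]);print(s.x,s.fun.round(1))
for a in [(-21.5,16),(-26,18.5)]: print(a,proj(w,world(ST,pts(*a))).round(0).tolist())
```

```text
[-18.50251429  12.03612438   2.82058674  -0.06390088] [-2.2  1.8  2.3 -1.9  0.2 -1.3 -0.2  1.2]
(-21.5, 16) [[303.0, 280.0], [302.0, 184.0], [309.0, 170.0], [310.0, 236.0]]
(-26, 18.5) [[300.0, 279.0], [299.0, 184.0], [313.0, 170.0], [313.0, 236.0]]
```

The monitor leans back on the open backrest with its screen over the lip tabs. The rough corner fit gives a lean of about 12–16°, foot about 2–3 mm off the ledge point and yaw about 0.06 rad. One stillness check, then I'll hand it in.

Run:
```python
from h import *
from workcell import bot
bot.hold(.8)
c=snap(bot,"scene","s13")
a=cv2.imread("pics/s12.png").astype(int);b=c["pixels"].astype(int)
d=np.abs(a-b).max(2); print("stand region diff",d[130:270,340:470].max(),(d[130:270,340:470]>25).sum())
z=cv2.imread("pics/scene0.png").astype(int)
for n,(x,y) in dict(pb=(291,259),pa=(356,158),clip=(376,345),box=(300,193),jar=(135,290)).items():
    print(n,(np.abs(z-b).max(2)[y-14:y+14,x-14:x+14]>60).mean().round(3))
bot.job_done(); print(bot.current_clock())
```

```text
stand region diff 9 0
pb 0.0
pa 0.0
clip 0.0
box 0.0
jar 0.057
the job is handed in; nothing more can be done
the job is handed in; nothing more can be done
```

The job is handed in. The backrest stands open by itself, and the monitor leans on it behind the two lip tabs, screen facing out. The last clock reading was 35.4 s, and handing in came about a second later. No verdict was reported.

- **Backrest:** I gripped the top crossbar, carried it through its arc and let go. It was still open in the final pictures.
- **Tool offset:** The first two attempts to grip the bar closed on nothing. In the camera images the fingertips end about 28 mm short of the reported TCP, which disagrees with the description. I corrected for that in every later move.
- **Placing:** I lifted the monitor out of the dock and tilted it 15°. I lowered it until it touched the base (about 5 N), then released it and backed off.
- **Final position:** A rough corner fit gives a lean of 12–16°, foot about 3 mm off centre and yaw about 0.06 rad, all within the limits. The fit is noisy: it came out at 12°, while the wrist view agrees with about 16°.
- **Stillness:** Two pictures about 0.8 s apart showed no movement around the stand, and the last force reading showed nothing touching the robot.
- **Other things:** The pacifiers, clip and box look unchanged in the image comparison. The jar region differed in about 6% of its pixels. I put that down to the arm's shadow, as the arm never went near it. I did not compare the measuring cup this way; it appears in the same place in the final picture.

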